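# Set the song card out over the shelf edge

## Robot

A 7-joint arm with a two-finger parallel gripper is mounted at the origin on the work surface. World frame = base frame: x ahead of the robot, y to its left, z up, the work surface at z = 0. Lengths are in m, angles in rad, forces in N, time in s.
With the tool pointing down it reaches from about 0.35 to 0.9 m from the base axis. Payload 8.1 kg.
Tool frame: the origin (TCP) lies on the centre line of the jaws, within the pads' length; the fingertips stand 19 mm ahead of it and the grasp point (between the pads) is the TCP (arm.tip_reach is the distance from the TCP to the fingertips, in m); z points along the fingers, y is the line along which they close (so a half turn about z gives the same grasp; the last joint's range is limited). The gripper opens to 92 mm and grips with 3 to 60 N. Pads are 19 mm wide; open, the fingers measure 130 mm over their backs; the gripper's body (75 mm by 190 mm) begins 47 mm behind the grasp point.
Start: joints at [1.027, 0.434, 0.025, 1.573, -0.012, 1.134, -0.075], TCP at [0.267, -0.565, 0.246] pointing down, gripper open.
Joint ranges: [-2.62, 2.62], [-0.44, 2.09], [-1.27, 1.32], [0.08, 2.57], [-1.32, 4.46], [0.12, 2], [-2.74, 2.74]. Speed limits (rad/s): [2.22, 2.22, 3.01, 3.01, 3.14, 3.14, 3.14].

## Interface

Orientations are given as a rotation vector (axis times angle).
In Python, from cell import arm gives the robot as it stands.
- The arm moves only by the tool arm_command, never from a script. Its argument "targets" is a list that holds one entry, the list of rows, each a list of 6 numbers: the shift along the tool's x, y, z in m, then the turn, a rotation vector about the tool's x, y, z in rad. A call has 1 to 10 rows; each row shifts and turns the commanded pose from where the row before left it, along the tool's axes as they then stand; what a row does not reach is not made up. A row lasts 1/8 s, in which the tool goes at most 62.5 mm and 10.7 degrees, less where a joint would pass 70% of its speed; a pose out of reach is approached as far as the arm can. A call with a gripper value outside its range is refused whole. "jaw" is the finger opening in m, from 0 to 0.0918, set as the call begins (left out, the last holds). The fingers move at their own pace and stop on an object; "newtons" is the grip in N (left out, the last holds). Time passes only in rows, so rows that do not move let the fingers close. It gives the time, the measured TCP pose, the force, the opening and the grip force at its end, in the units of the state.
- arm.observe(): the state, without advancing time (a new reading comes with each control period).
- arm.get_image(name): name is "scene" or "side" or "wrist"; returns a dict with "pixels" (420x560x3 uint8, red, green, blue), "z_map" (420x560 float32, m along the optical axis (not along the pixel's ray), 0 where there is no reading), "fx", "fy", "cx", "cy" (pixels), "xyz" and "rotation" of the camera in the world; the wrist camera has in their place "T_tool_cam" (4x4, takes a point from camera to tool coordinates, whose origin is the TCP and whose axes are the flange's). Camera axes: x right, y down, z forward; pixel columns grow to the right and rows downward; lengths in m; the calibration is good to about 2 mm. A picture is of the moment at which its call begins: read the wrist's pose just before it.
- arm.sign_off(): hands the job in; it is judged then, once.
The state is a dict: "clock": time; "joints": joint angles; "dq": joint speeds; "joint_efforts": joint torques, N m; "position": TCP position; "ee_rot": TCP orientation; "force": force on the tool from outside, world axes, zero at the start; "ft_torque": the same for the moment, N m; "width": opening from 0.0 (shut) to 1.0 (fully open); "gripper_force": force on a finger pad.
Only numpy, scipy, OpenCV 4.12 (cv2) and the standard library are available. Lean on these libraries where they do the work, as an engineer would, in place of code of your own. Each camera call takes 0.05 s, during which the arm holds its last target. There are 200 camera calls.

## Task

The thin maple song card lies flat on the quartz, where small hands cannot get hold of it. Push the pull-out tray under the top fully home so that it is out of the way below, and slide the card across the quartz until 25 mm of it overhangs the shelf's front edge (the long edge nearest the robot), one long side parallel to that edge. Only push or slide with the fingertips: do not lift or tip the card, and leave the toys where they are.

Things in the scene. Friction and masses are not known exactly. Their poses are not given: they have to be found in the camera images.
- shelf: low shelf unit standing on the bench, fixed, 340 deep (x) x 1100 wide (y) x 80 mm high; top is a pale quartz slab 20 mm thick with a flat, level surface 80 mm above the bench. Origin: centre of its footprint at bench height. Its x axis points to its back, away from the robot, y along its length to the left, z up; it stands up to 0.11 rad off square to the robot. The bench before it is empty.
- shelf_edge (a point): middle of the top front edge of the quartz (the edge nearest the robot, along the shelf's y axis), at the height of the quartz surface; its axes are the shelf's
- card: the song card: an oblong plate of maple plywood 90 (x) x 140 (y) x 6 mm thick with dark round inlaid dots, about 55 g, loose, flat on the quartz near the middle of the shelf. It is the only thin flat thing on the quartz. Origin: centre of its underside; x along the short side, y along the long side, z up. At the start its x axis is within 0.35 rad of the shelf's x axis and all of it lies on the quartz; with 25 mm of overhang its origin is 20 mm behind the edge.
- tray (a joint): how far the tray is pulled out, m: 0 is fully home (front flush with the quartz edge, against a stop), 0.15 fully out. It starts 0.025 to 0.06 out. It slides along the shelf's x axis, stays where it is left, and its damped runners take about 2 to 4 N.
- tray_front (a point): middle of the outer face of the tray's front panel, 30 mm above the bench; moves with the tray. The upright plywood panel is 372 mm wide, 14 mm thick and reaches from 8 to 57 mm above the bench, just under the quartz; in the middle of its upper edge is a finger notch 70 mm wide and 14 mm deep (so there the panel ends 43 mm above the bench). Its axes are the shelf's.
- ring: lilac hard silicone fidget ring lying flat, outside diameter 62, hole 36, 12 mm high, with the marble inside it; leave alone. Origin: centre of its underside. It, the doll and the bowl stand left of, right of and behind the card, in any order.
- marble_center (a point): centre of the amber glass marble, diameter 25 mm, that lies in the fidget ring and can roll a few mm inside it; leave alone
- doll: turned wooden peg doll, 26 mm across, 54 mm high, upright; leave alone. Origin: centre of its underside.
- bowl: small dark wooden bowl, 68 mm across, 30 mm high; leave alone. Origin: centre of its underside.
- drum: stainless steel tongue drum, lens-shaped, 152 mm across, 80 mm high, at the left of the shelf; leave alone. Origin: centre of its underside. Between it and the card, further back (about 300 mm left of the shelf's middle and 110 mm behind it), a mallet holder is screwed to the quartz: block 40 x 75 mm with two upright mallets, 171 mm high.
- loop: chrome marble track with a vertical loop on a base plate 75 x 220 x 10 mm, 127 mm high, at the front right; leave alone. Origin: centre of its underside. Behind it a bead maze is screwed to the quartz: red wooden base 110 x 200 mm with bent wires and beads, 160 mm high, its middle about 420 mm right of the shelf's and 90 mm behind.
Mind the look-alikes: they are no part of the job. Leave any orange, purple or yellow look-alike of the card alone.

How it is judged:
By the outcome, as a careful person would: the job done as asked, in the order asked, and still so for the second after the job is handed in, with the robot touching nothing.
It also fails if it takes over 72 s, if anything falls off the work surface, if the arm or the gripper's body presses on something with over 40 N, if the wrist force passes 120 N, or if a joint passes its speed limit or range.

## Working session

There is one attempt and no reset: what is moved stays moved. The work goes in short steps, Python scripts to look and compute and a tool call to move; the robot and the scene stay as the last step left them, time stands still between calls to the robot, and variables do not carry over. Pictures are saved under pics/ and viewed, at most 10 in all, crops included, and the job is handed in when it is done.

Besides the shell and the picture viewer there is one more tool, called after ">>>" as name([rows], argument=value, ...), one row to a line, values as JSON. arm_command: Moves the arm, as the interface text tells. Its arguments: {"type":"object","properties":{"targets":{"type":"array","items":{"type":"array","items":{"type":"array","items":{"type":"number"}}}},"jaw":{"type":"number"},"newtons":{"type":"number"}},"required":["targets"]}

```bash
mkdir -p pics
python3 - <<'E'
from cell import arm
import cv2,numpy as np,pickle
s=arm.observe();print(s['clock'],s['position'],s['ee_rot'],s['force'],arm.tip_reach)
for n in('scene','side'):
    i=arm.get_image(n);pickle.dump(i,open(n+'0.pkl','wb'));cv2.imwrite(f'pics/{n}0.png',i['pixels'][...,::-1]);print(n,i['xyz'],i['rotation'],i['fx'],i['cx'],i['cy'])
E
```

```text
0.0 [ 0.2664022  -0.56481656  0.24493165] [-3.06408852e+00 -6.86381066e-01  7.91759382e-04] [ 0.02140977  0.72619065 -0.57854989] 0.019
scene [ 1.26745956 -0.43821205  0.7282889 ] [-2.00714155 -1.06482269  0.54228536] 388.8391833618791 282.7679945560668 211.83852595971948
side [0.27067445 0.76485529 1.00284296] [-0.50283813  2.77771624 -1.04704597] 380.50252650054426 280.25874065031473 217.8772560795389
```

View pics/scene0.png

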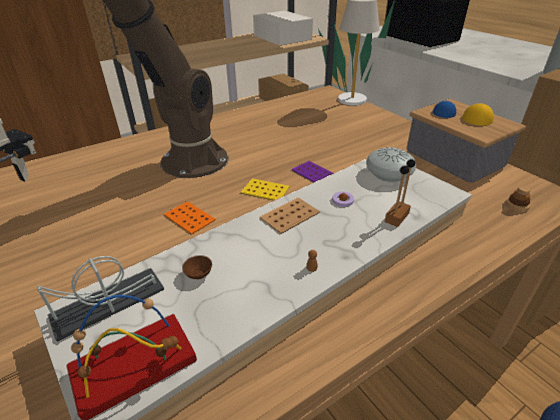

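View pics/side0.png

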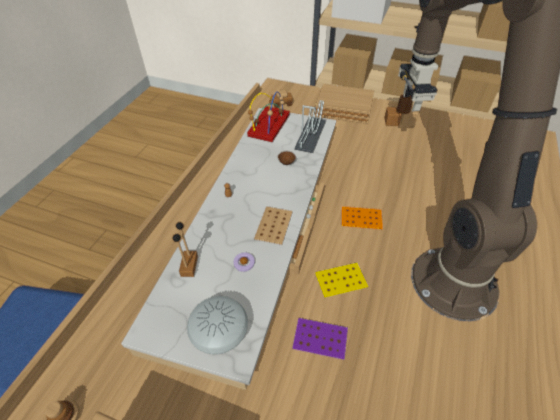

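The candidates for the card, scene pixel then side pixel:
- Maple card on the quartz: (290,215), (273,225). This is the one to use.
- Orange on the bench: (190,217), (362,217).
- Yellow on the bench: (264,189), (342,280).
- Purple on the bench: (312,172), (320,338).

The pulled-out tray is the strip at side (310,225). The ring is at (244,261), the doll at (228,190) and the bowl at (287,158).

```bash
cat > h.py <<'E'
import numpy as np,cv2,pickle
from scipy.spatial.transform import Rotation as R
def rays(i,uv):
    uv=np.asarray(uv,float).reshape(-1,2)
    d=np.c_[(uv[:,0]-i['cx'])/i['fx'],(uv[:,1]-i['cy'])/i['fy'],np.ones(len(uv))]
    M=np.asarray(i['rotation']); M=R.from_rotvec(M).as_matrix() if M.size==3 else M
    return d@M.T
def plane(i,uv,z):
    d=rays(i,uv);o=np.array(i['xyz']);return o+d*((z-o[2])/d[:,2])[:,None]
def cloud(i):
    h,w=i['z_map'].shape;v,u=np.mgrid[:h,:w]
    return (np.array(i['xyz'])+rays(i,np.c_[u.ravel(),v.ravel()])*i['z_map'].ravel()[:,None]).reshape(h,w,3)
def blob(mask,seed):
    mask=cv2.morphologyEx(mask.astype(np.uint8),cv2.MORPH_CLOSE,np.ones((5,5)))
    n,l=cv2.connectedComponents(mask);k=l[seed[1],seed[0]];return (l==k).astype(np.uint8) if k else None
def rect(P):
    (c,s,a)=cv2.minAreaRect((P[:,:2]*1000).astype(np.float32));b=cv2.boxPoints((c,s,a))
    e=[b[1]-b[0],b[2]-b[1]];L=max(e,key=np.linalg.norm);L=L*np.sign(L[1])
    return np.array(c)/1000,np.sort(s),np.arctan2(-L[0],L[1])  # yaw: card y = long side
E
cat > m.py <<'E'
from h import *
for n,seed in(('side',(273,225)),('scene',(290,215))):
    i=pickle.load(open(n+'0.pkl','rb'));C=cloud(i);hsv=cv2.cvtColor(i['pixels'],cv2.COLOR_RGB2HSV)
    print(n,'seed xyz',C[seed[1],seed[0]].round(4),hsv[seed[1],seed[0]])
    slab=(abs(C[...,2]-.08)<.004)
    wood=(hsv[...,1]>60)&(abs(C[...,2]-.084)<.008)
    b=blob(wood,seed)
    if b is not None:
        c=max(cv2.findContours(b,0,1)[0],key=cv2.contourArea)
        r=rect(plane(i,c,.086));print('card',r[0].round(4),r[1].round(1),round(r[2],4))
    sl=cv2.morphologyEx(slab.astype(np.uint8),cv2.MORPH_OPEN,np.ones((3,3)))
    n_,l,st,_=cv2.connectedComponentsWithStats(sl);k=1+np.argmax(st[1:,4]);P=C[l==k]
    r=rect(P);print('slab',r[0].round(4),r[1].round(1),round(r[2],4),'meanz',P[:,2].mean().round(4))
    # front edge: min x per y-bin
    yb=np.arange(-.45,.45,.02);e=np.array([(P[m,0].min(),y) for y in yb if (m:=abs(P[:,1]-y)<.01).sum()>5])
    f=np.polyfit(e[:,1],e[:,0],1);g=abs(np.polyval(f,e[:,1])-e[:,0])<.004;f=np.polyfit(e[g,1],e[g,0],1);print('edge x=a*y+b',f.round(4),g.sum(),len(g))
    th=-np.arctan(f[0]);ux=np.array([np.cos(th),np.sin(th)])
    # tray: points between z .012 and .06 in front of edge
    Q=C.reshape(-1,3);d=(Q[:,:2]-[f[1],0])@ux;m=(Q[:,2]>.02)&(Q[:,2]<.065)&(d>-.12)&(d<0.0)&(abs(Q[:,1])<.5)
    T=Q[m];print('tray pts',m.sum());
    if m.sum()>20:
        lat=(T[:,:2]-[f[1],0])@[-ux[1],ux[0]];print('d pct',np.percentile(d[m],[1,5,25,50,75,95]).round(4),'lat',np.percentile(lat,[1,50,99]).round(3),'z',np.percentile(T[:,2],[1,50,99]).round(3))
    for nm,hs in(('side',{'ring':(244,253),'doll':(228,188),'bowl':(287,158),'orange':(362,217),'yellow':(342,290),'purple':(320,338)}),):
        if n==nm:
            for k_,p in hs.items(): print(k_,C[p[1],p[0]].round(3))
i=pickle.load(open('side0.pkl','rb'));cv2.imwrite('pics/crop.png',cv2.resize(i['pixels'][150:310,200:400,::-1],None,fx=4,fy=3.75,interpolation=2))
E
python3 m.py
```

```text
side seed xyz [0.5698 0.0472 0.0861] [ 15 125 131]
card [0.5698 0.0441] [ 88.2 141.2] 0.1114
slab [ 0.6621 -0.021 ] [ 341.5 1096. ] 0.0781 meanz 0.0807
edge x=a*y+b [-0.0792  0.4901] 45 45
tray pts 703
d pct [-0.0294 -0.029  -0.027  -0.0209 -0.0122 -0.0013] lat [-0.22   0.013  0.15 ] z [0.021 0.05  0.064]
ring [0.608 0.183 0.093]
doll [ 0.757 -0.024  0.121]
bowl [ 0.639 -0.273  0.088]
orange [ 0.318 -0.156  0.008]
yellow [0.31  0.151 0.008]
purple [0.329 0.315 0.004]
scene seed xyz [0.5806 0.0393 0.0877] [ 16 116 169]
card [0.5744 0.0425] [ 94.7 144.6] 0.1087
slab [ 0.6621 -0.0087] [ 344.3 1076.7] 0.0784 meanz 0.0809
edge x=a*y+b [-0.0153  0.4815] 3 45
tray pts 71
d pct [-0.0286 -0.0269 -0.021  -0.011  -0.0062 -0.004 ] lat [-0.219 -0.098  0.146] z [0.056 0.058 0.061]
```

View pics/crop.png

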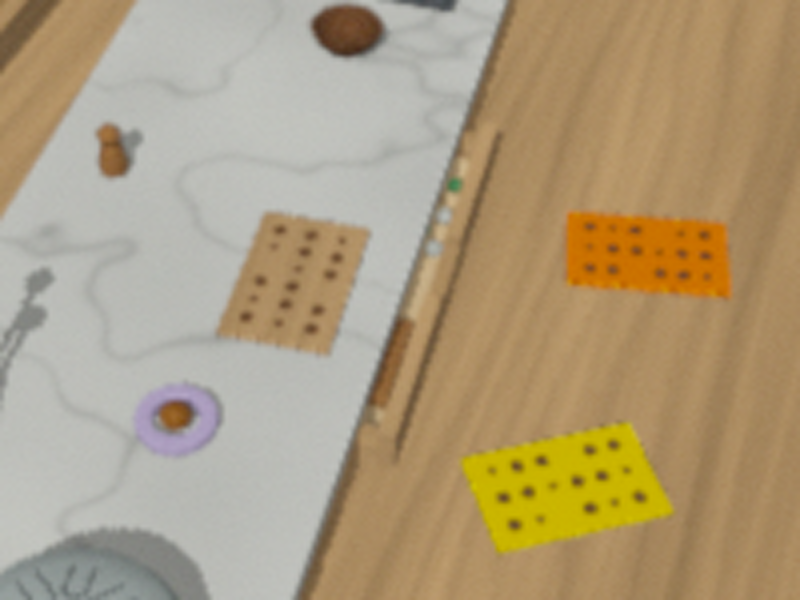

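The crop shows the maple card with dark dots on the white quartz, clear of the ring, doll and bowl. The orange and yellow cards are down on the bench.

Measured values against what was given:
- **Card:** 88×141 mm with its top at z 0.086, which fits.
- **Shelf:** yaw about 0.079, edge middle about (0.493, -0.034).
- **Tray:** about 29 mm out, which is within 25–60 mm.

I'll move to the tray first.

>>> arm_command([
  [[0, 0, 0, 0, 0, 0.121], [0, 0, 0, 0, 0, 0.121], [0, 0, 0, 0, 0, 0.12], [0.024, -0.051, 0, 0, 0, 0], [0.024, -0.051, 0, 0, 0, 0], [0.024, -0.051, 0, 0, 0, 0], [0.024, -0.051, 0, 0, 0, 0], [0.024, -0.051, 0, 0, 0, 0], [0.019, -0.051, 0, 0, 0, 0], [0.019, -0.051, 0, 0, 0, 0]],
])

```text
clock: 1.35
position: [0.3962, -0.1951, 0.2456]
ee_rot: [3.139, 0.124, -0.0]
force: [1.0, 1.2, -0.2]
width: 1.0
gripper_force: 0.0
```

>>> arm_command([
  [[0.019, -0.051, 0, 0, 0, 0], [0.016, -0.051, 0, 0, 0, 0], [0, -0.052, 0, 0, 0, 0], [0, 0, 0.03, 0, 0, 0], [0, 0, 0.03, 0, 0, 0], [0, 0, 0.03, 0, 0, 0], [0, 0, 0, 0, 0.075, 0], [0, 0, 0, 0, 0.075, 0], [0, 0, 0, 0, 0, 0]],
])

```text
clock: 2.48
position: [0.4174, -0.0409, 0.1554]
ee_rot: [-3.125, -0.123, -0.232]
force: [-0.1, -0.2, 0.5]
width: 1.004
gripper_force: 0.0
```

```bash
cat > st.py <<'E'
from h import *
from cell import arm
s=arm.observe();p=np.array(s['position']);M=R.from_rotvec(s['ee_rot']).as_matrix()
E=np.array([.4927,-.034]);th=.079;X=np.array([np.cos(th),np.sin(th)]);Y=np.array([-X[1],X[0]])
print('t',s['clock'],'p',p.round(4),'d,lat',((p[:2]-E)@X).round(4),((p[:2]-E)@Y).round(4),'F',np.round(s['force'],1));print(M.round(3))
E
python3 st.py
```

```text
t 2.475 p [ 0.4174 -0.0409  0.1554] d,lat -0.0756 -0.001 F [-0.1 -0.2  0.5]
[[ 0.986  0.078  0.147]
 [ 0.077 -0.997  0.011]
 [ 0.148  0.    -0.989]]
```

>>> arm_command([
  [[-0.0042, 0, 0.028, 0, 0, 0], [-0.0042, 0, 0.028, 0, 0, 0], [-0.0042, 0, 0.028, 0, 0, 0], [-0.0042, 0, 0.028, 0, 0, 0], [0, 0, 0, 0, 0, 0], [0.0099, 0, 0.0015, 0, 0, 0], [0.0099, 0, 0.0015, 0, 0, 0], [0.0099, 0, 0.0015, 0, 0, 0], [0.0099, 0, 0.0015, 0, 0, 0]],
])

```text
clock: 3.6
position: [0.4591, -0.0377, 0.0427]
ee_rot: [-3.125, -0.123, -0.234]
force: [-5.0, -0.6, 1.6]
width: 1.0
gripper_force: 1.7
```

>>> arm_command([
  [[0.005, 0, 0.0008, 0, 0, 0], [0.005, 0, 0.0008, 0, 0, 0], [0.004, 0, 0.0006, 0, 0, 0], [0.002, 0, 0.0003, 0, 0, 0], [0, 0, 0, 0, 0, 0]],
])

```text
clock: 4.22
position: [0.4753, -0.0362, 0.0424]
ee_rot: [-3.124, -0.123, -0.235]
force: [-0.7, -1.1, 0.1]
width: 1.001
gripper_force: 0.4
```

```bash
python3 st.py
```

```text
t 4.225 p [ 0.4753 -0.0362  0.0424] d,lat -0.0175 -0.0009 F [-0.7 -1.1  0.1]
[[ 0.986  0.079  0.149]
 [ 0.078 -0.997  0.012]
 [ 0.15  -0.    -0.989]]
```

Pushing the last ~5 mm in small steps until it meets the stop.

>>> arm_command([
  [[0.001, 0, 0.0002, 0, 0, 0], [0.001, 0, 0.0002, 0, 0, 0], [0.001, 0, 0.0002, 0, 0, 0], [0.001, 0, 0.0001, 0, 0, 0], [0.001, 0, 0.0001, 0, 0, 0], [0, 0, 0, 0, 0, 0]],
])

```text
clock: 4.97
position: [0.4803, -0.0359, 0.0423]
ee_rot: [-3.124, -0.123, -0.235]
force: [-1.3, 0.2, 0.2]
width: 0.999
gripper_force: 0.8
```

>>> arm_command([
  [[0.001, 0, 0.0002, 0, 0, 0], [0, 0, 0, 0, 0, 0]],
])

```text
clock: 5.22
position: [0.4813, -0.0358, 0.0423]
ee_rot: [-3.124, -0.123, -0.235]
force: [-1.8, -0.8, 0.5]
width: 0.998
gripper_force: 0.8
```

>>> arm_command([
  [[0.001, 0, 0.0002, 0, 0, 0], [0, 0, 0, 0, 0, 0]],
])

```text
clock: 5.48
position: [0.4816, -0.0358, 0.0421]
ee_rot: [-3.125, -0.123, -0.233]
force: [-3.9, -0.8, 2.1]
width: 1.003
gripper_force: 2.3
```

>>> arm_command([
  [[0.001, 0, 0.0002, 0, 0, 0], [0.001, 0, 0.0002, 0, 0, 0], [0, 0, 0, 0, 0, 0], [0, 0, 0, 0, 0, 0]],
])

```text
clock: 5.98
position: [0.4818, -0.0358, 0.0416]
ee_rot: [-3.125, -0.123, -0.228]
force: [-9.4, -1.3, 6.2]
width: 1.002
gripper_force: 4.7
```

>>> arm_command([
  [[0.0015, 0, 0.0002, 0, 0, 0], [0.0015, 0, 0.0002, 0, 0, 0], [0, 0, 0, 0, 0, 0], [0, 0, 0, 0, 0, 0]],
])

```text
clock: 6.48
position: [0.4821, -0.0358, 0.0409]
ee_rot: [-3.126, -0.123, -0.221]
force: [-16.6, -0.2, 11.7]
width: 0.998
gripper_force: 8.4
```

Force is building while the tool stays put, so the tray is against its stop. I'll back off, rise and take a wrist view over the card and edge.

>>> arm_command([
  [[-0.015, 0, -0.0022, 0, 0, 0], [-0.025, 0, -0.0037, 0, 0, 0], [0.006, 0, -0.04, 0, 0, 0], [0.008, 0, -0.055, 0, 0, 0], [0.008, 0, -0.055, 0, 0, 0], [0.008, 0, -0.055, 0, 0, 0], [0, 0, 0, 0, -0.075, 0], [0, 0, 0, 0, -0.075, 0], [0.03, -0.036, 0, 0, 0, 0], [0.03, -0.036, 0, 0, 0, 0]],
])

```text
clock: 7.72
position: [0.5016, 0.0388, 0.2496]
ee_rot: [-3.139, -0.121, -0.004]
force: [0.2, -0.8, 0.2]
width: 1.0
gripper_force: 0.0
```

>>> arm_command([
  [[0, 0, 0, 0, 0, 0], [0, 0, 0, 0, 0, 0]],
])

```text
clock: 7.98
position: [0.5, 0.0377, 0.2491]
ee_rot: [3.139, 0.124, 0.001]
force: [-0.7, 0.1, -0.5]
width: 0.995
gripper_force: 0.0
```

```bash
cat > w.py <<'E'
from st import *
import sys
w=arm.get_image('wrist');T=np.array(w['T_tool_cam']);i=dict(w);i['rotation']=M@T[:3,:3];i['xyz']=p+M@T[:3,3]
pickle.dump({k:i[k] for k in i},open('w.pkl','wb'))
cv2.imwrite('pics/%s.png'%sys.argv[1],w['pixels'][...,::-1]);print('cam',i['xyz'].round(3),i['rotation'][:,2].round(2))
E
python3 w.py w1
```

```text
t 7.975 p [0.5    0.0377 0.2491] d,lat 0.0129 0.0709 F [-0.7  0.1 -0.5]
[[ 0.997  0.079  0.   ]
 [ 0.079 -0.997 -0.   ]
 [ 0.     0.    -1.   ]]
cam [0.572 0.044 0.388] [-0.26 -0.02 -0.96]
```

View pics/w1.png

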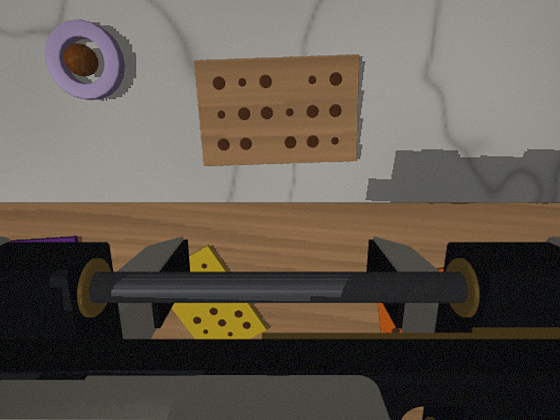

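The wrist view shows the maple card at about (195–362, 55–165), the quartz edge along row ~203, the ring at (84,60), and no tray visible beyond the edge. I'll measure the card and edge from this one view.

```bash
cat > wm.py <<'E'
from h import *
from scipy.stats import linregress
i=pickle.load(open('w.pkl','rb'));px=i['pixels'];hsv=cv2.cvtColor(px,cv2.COLOR_RGB2HSV);sat=hsv[...,1].astype(int)
def measure(r0):
    # quartz edge: per column saturation step rows r0..235 in columns free of card / shadow
    e=[]
    for u in list(range(140,190))+list(range(230,360)):
        c=cv2.GaussianBlur(sat[:,u].astype(np.float32).reshape(-1,1),(1,5),0).ravel()
        g=np.diff(c[r0:232]);k=g.argmax()
        if g[k]>5:e.append((u,r0+k+.5))
    P=plane(i,e,.08);f=np.polyfit(P[:,1],P[:,0],1);r=abs(np.polyval(f,P[:,1])-P[:,0]);k=r<max(.0015,np.median(r)*2);f=np.polyfit(P[k,1],P[k,0],1)
    print('edge f',f.round(4),k.sum(),len(k),'yaw',-np.arctan(f[0]).round(4));return f
def card(f,seed):
    b=blob((sat>70),seed);b=cv2.morphologyEx(b,cv2.MORPH_OPEN,np.ones((5,5)))
    c=max(cv2.findContours(b,0,1)[0],key=cv2.contourArea);r=rect(plane(i,c,.086));th=-np.arctan(f[0]);X=np.array([np.cos(th),np.sin(th)])
    print('card',r[0].round(4),r[1].round(1),'yaw',round(r[2],4),'d',((r[0]-[f[1],0])@X).round(4),'dyaw',round(r[2]-th,4))
    return r
E
python3 -c "
from wm import *
f=measure(185);card(f,(290,130))"
```

```text
edge f [-0.0772  0.4935] 180 180 yaw 0.0771
card [0.5738 0.0436] [ 89.4 139.5] yaw 0.1105 d 0.0834 dyaw 0.0334
```

>>> arm_command([
  [[0.036, 0, 0, 0, 0, 0], [0.036, 0, 0, 0, 0, 0], [0.036, 0, 0, 0, 0, 0], [0.036, 0, 0, 0, 0, 0], [0, 0, 0.045, 0, 0, 0], [0, 0, 0.045, 0, 0, 0], [0, 0, 0.035, 0, 0, 0], [0, 0, 0.015, 0, 0, 0], [0, 0, 0, 0, 0, 0], [0, 0, 0, 0, 0, 0]],
])

```text
clock: 9.28
position: [0.6447, 0.0492, 0.111]
ee_rot: [-3.139, -0.123, -0.004]
force: [0.1, 0.2, 1.3]
width: 1.001
gripper_force: 0.0
```

>>> arm_command([
  [[0, 0, 0.002, 0, 0, 0], [0, 0, 0.002, 0, 0, 0], [0, 0, 0.001, 0, 0, 0], [0, 0, 0, 0, 0, 0]],
])

```text
clock: 9.78
position: [0.6436, 0.0493, 0.1042]
ee_rot: [3.139, 0.124, -0.0]
force: [0.3, 0.1, 0.8]
width: 0.996
gripper_force: 0.0
```

```bash
python3 w.py w2
```

```text
t 9.775 p [0.6436 0.0493 0.1042] d,lat 0.157 0.0711 F [0.3 0.1 0.8]
[[ 0.997  0.079 -0.   ]
 [ 0.079 -0.997 -0.   ]
 [-0.     0.    -1.   ]]
cam [0.716 0.055 0.243] [-0.26 -0.02 -0.96]
```

View pics/w2.png

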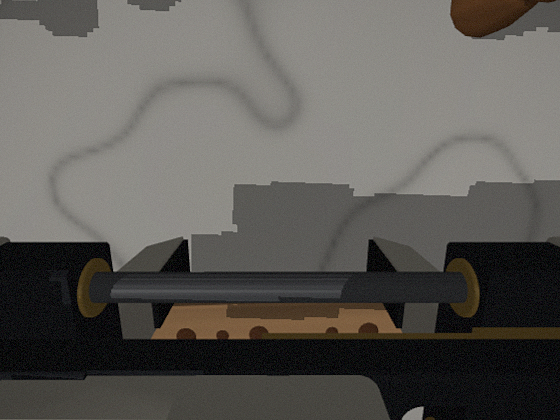

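The fingertips stand behind the card: its back edge shows between them at row ~303, and the doll at (490,10) is clear. I'll lower to just above the quartz and push.

>>> arm_command([
  [[0, 0, 0.001, 0, 0, 0], [0, 0, 0.001, 0, 0, 0], [0, 0, 0, 0, 0, 0], [0, 0, 0, 0, 0, 0]],
])

```text
clock: 10.32
position: [0.6436, 0.0493, 0.1022]
ee_rot: [3.139, 0.124, -0.0]
force: [0.3, 0.1, 0.7]
width: 1.0
gripper_force: 0.0
```

>>> arm_command([
  [[-0.007, 0, 0, 0, 0, 0], [-0.007, 0, 0, 0, 0, 0], [-0.007, 0, 0, 0, 0, 0], [-0.007, 0, 0, 0, 0, 0], [-0.007, 0, 0, 0, 0, 0], [-0.007, 0, 0, 0, 0, 0]],
])

```text
clock: 11.08
position: [0.6013, 0.0459, 0.1023]
ee_rot: [3.139, 0.124, 0.0]
force: [0.8, -0.1, -0.3]
width: 0.997
gripper_force: 0.2
```

>>> arm_command([
  [[-0.007, 0, 0, 0, 0, 0], [-0.007, 0, 0, 0, 0, 0], [-0.006, 0, 0, 0, 0, 0], [-0.005, 0, 0, 0, 0, 0], [-0.004, 0, 0, 0, 0, 0], [-0.003, 0, 0, 0, 0, 0], [-0.002, 0, 0, 0, 0, 0], [-0.001, 0, 0, 0, 0, 0], [0, 0, 0, 0, 0, 0]],
])

```text
clock: 12.2
position: [0.5668, 0.0432, 0.1022]
ee_rot: [3.139, 0.124, -0.0]
force: [0.2, 0.9, -0.7]
width: 1.004
gripper_force: 0.1
```

```bash
python3 st.py
```

```text
t 12.2 p [0.5668 0.0432 0.1022] d,lat 0.0799 0.0711 F [ 0.2  0.9 -0.7]
[[ 0.997  0.079 -0.   ]
 [ 0.079 -0.997 -0.   ]
 [-0.     0.    -1.   ]]
```

>>> arm_command([
  [[0.01, 0, 0, 0, 0, 0], [0.01, 0, -0.005, 0, 0, 0], [0, 0, -0.05, 0, 0, 0], [0, 0, -0.05, 0, 0, 0], [0, 0, -0.042, 0, 0, 0], [-0.05, 0, 0, 0, 0, 0], [-0.05, 0, 0, 0, 0, 0], [-0.05, 0, 0, 0, 0, 0], [0, 0, 0, 0, 0, 0], [0, 0, 0, 0, 0, 0]],
])

```text
clock: 13.45
position: [0.4386, 0.0331, 0.25]
ee_rot: [-3.139, -0.123, -0.003]
force: [-0.0, 1.0, 1.1]
width: 1.0
gripper_force: 0.0
```

```bash
python3 w.py w3
```

```text
t 13.45 p [0.4386 0.0331 0.25  ] d,lat -0.0487 0.0712 F [-0.   1.   1.1]
[[ 0.997  0.079  0.002]
 [ 0.079 -0.997  0.   ]
 [ 0.002 -0.    -1.   ]]
cam [0.511 0.039 0.389] [-0.26 -0.02 -0.97]
```

View pics/w3.png

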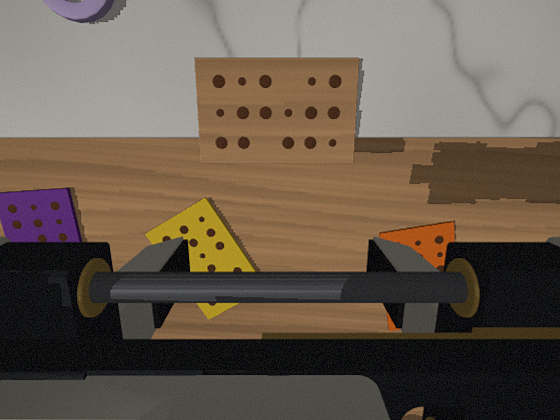

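The card lies parallel to the edge: back side at row ~58, front side at row ~162, and the quartz edge at row ~137 on both sides. Ring, orange, yellow and purple are undisturbed. I'll measure the overhang from both the back and front sides.

```bash
cat > wf.py <<'E'
from h import *
i=pickle.load(open('w.pkl','rb'));px=i['pixels'];sat=cv2.GaussianBlur(cv2.cvtColor(px,cv2.COLOR_RGB2HSV)[...,1],(5,5),0).astype(float);g=cv2.GaussianBlur(cv2.cvtColor(px,cv2.COLOR_RGB2GRAY),(5,3),0).astype(float)
def line(im,cols,r0,r1,z):
    e=[]
    for u in cols:
        k=np.diff(im[r0:r1,u]);e.append((u,r0+k.argmax()+.5))
    P=plane(i,e,z)
    for _ in range(4):
        f=np.polyfit(P[:,1],P[:,0],1);r=abs(np.polyval(f,P[:,1])-P[:,0]);P=P[r<max(.001,1.5*np.median(r))]
    return f,len(P),np.median(e,0)
def rep(rows):
    E=line(sat,list(range(110,185))+list(range(410,500)),*rows[0],.08);B=line(sat,range(210,350),*rows[1],.086);F=line(-g,range(210,345),*rows[2],.086)
    for n,l in zip('EBF',(E,B,F)):print(n,l[0].round(4),l[1],l[2])
    y=.038;c=np.cos(np.arctan(E[0][0]));d=lambda l:((np.polyval(l[0],y)-np.polyval(E[0],y))*c*1000).round(2)
    print('back d',d(B),'(want 65) front d',d(F),'(want -25) tilt',(E[0][0]-B[0][0]).round(4),(E[0][0]-F[0][0]).round(4))
E
python3 -c "
from wf import *
rep([(125,150),(45,75),(152,172)])"
```

```text
E [-0.0769  0.4934] 165 [417.  137.5]
B [-0.0769  0.5602] 140 [279.5  57.5]
F [-0.0769  0.4713] 135 [277.  162.5]
back d 66.68 (want 65) front d -22.04 (want -25) tilt 0.0 -0.0
```

2.3 mm still to go, so I'll push again to TCP d = 0.0776.

>>> arm_command([
  [[0.05, 0, 0, 0, 0, 0], [0.05, 0, 0, 0, 0, 0], [0.049, 0, 0, 0, 0, 0], [0, 0, 0.05, 0, 0, 0], [0, 0, 0.05, 0, 0, 0], [0, 0, 0.035, 0, 0, 0], [0, 0, 0.0105, 0, 0, 0], [0, 0, 0, 0, 0, 0], [0, 0, 0.002, 0, 0, 0], [0, 0, 0, 0, 0, 0]],
])

```text
clock: 14.75
position: [0.5866, 0.0448, 0.1029]
ee_rot: [-3.139, -0.123, -0.003]
force: [0.4, 0.2, 0.6]
width: 1.0
gripper_force: 0.0
```

```bash
python3 st.py
```

```text
t 14.75 p [0.5866 0.0448 0.1029] d,lat 0.0999 0.0711 F [0.4 0.2 0.6]
[[ 0.997  0.078  0.002]
 [ 0.078 -0.997  0.   ]
 [ 0.002  0.    -1.   ]]
```

>>> arm_command([
  [[-0.006, 0, 0, 0, 0, 0], [-0.006, 0, 0, 0, 0, 0], [-0.005, 0, 0, 0, 0, 0], [-0.002, 0, 0, 0, 0, 0], [-0.001, 0, 0, 0, 0, 0], [-0.001, 0, 0, 0, 0, 0], [-0.001, 0, 0, 0, 0, 0], [-0.0003, 0, 0, 0, 0, 0], [0, 0, 0, 0, 0, 0]],
])

```text
clock: 15.88
position: [0.5636, 0.043, 0.1017]
ee_rot: [3.139, 0.124, 0.0]
force: [0.5, 0.3, 0.5]
width: 0.996
gripper_force: 0.3
```

>>> arm_command([
  [[0.01, 0, 0, 0, 0, 0], [0.01, 0, -0.005, 0, 0, 0], [0, 0, -0.05, 0, 0, 0], [0, 0, -0.05, 0, 0, 0], [0, 0, -0.042, 0, 0, 0], [-0.05, 0, 0, 0, 0, 0], [-0.05, 0, 0, 0, 0, 0], [-0.047, 0, 0, 0, 0, 0], [0, 0, 0, 0, 0, 0], [0, 0, 0, 0, 0, 0]],
])

```text
clock: 17.12
position: [0.4382, 0.0331, 0.2495]
ee_rot: [-3.139, -0.124, -0.003]
force: [0.0, 0.9, 1.3]
width: 0.998
gripper_force: 0.0
```

```bash
python3 w.py w4; python3 -c "
from wf import *
rep([(125,150),(45,75),(152,176)])
from cell import arm
s=arm.get_image('side');cv2.imwrite('pics/s4.png',s['pixels'][...,::-1])
for b in (s,):
    a=pickle.load(open('side0.pkl','rb'));C0=cloud(a);C=cloud(s)
    for n,q in {'ring':(244,253),'doll':(228,188),'bowl':(287,158)}.items():print(n,C0[q[1],q[0]].round(3),C[q[1],q[0]].round(3))
"
```

```text
t 17.125 p [0.4382 0.0331 0.2495] d,lat -0.0491 0.0712 F [0.  0.9 1.3]
[[ 0.997  0.079  0.002]
 [ 0.079 -0.997  0.   ]
 [ 0.002 -0.    -1.   ]]
cam [0.51  0.039 0.388] [-0.26 -0.02 -0.97]
E [-0.078   0.4937] 165 [417.  136.5]
B [-0.077   0.5574] 140 [279.5  60.5]
F [-0.0771  0.4682] 135 [277.  165.5]
back d 63.49 (want 65) front d -25.44 (want -25) tilt -0.001 -0.0009
ring [0.608 0.183 0.093] [0.608 0.183 0.093]
doll [ 0.757 -0.024  0.121] [ 0.757 -0.024  0.121]
bowl [ 0.639 -0.273  0.088] [ 0.638 -0.27   0.091]
```

View pics/s4.png

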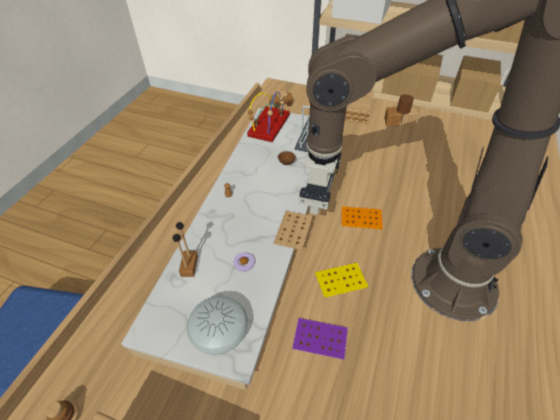

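The side view shows the card at (293,230) overhanging the edge. The ring, doll, bowl, drum and look-alikes are where they were. The overhang comes out at 25–26 mm by camera and about 24 mm by the arm's contact positions. The card is parallel to within 1 mrad, the tray is at its stop, and the arm is clear, so I'm handing in.

```bash
python3 -c "
from cell import arm
print(arm.sign_off())"
```

```text
the job is handed in; nothing more can be done
None
```

I pushed the tray home against its stop, then slid the card out to about 25 mm of overhang (24–26 mm measured), parallel to the front edge within about 1 mrad, with the toys left in place; the job is handed in.

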